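# Open the child-resistant cap of the solvent bottle

## Task

Open the square white solvent bottle in the blue bottle holder: push its green child-resistant cap straight down against its spring, never leaning on it or wrenching it with more than about 25 N, unscrew it anticlockwise while it is held down until it comes free, and lift it off, leaving the bottle standing in its holder. Then set the cap down gently beside the brush in the steel drip tray, same way up as it sat on the bottle and flat on the tray's floor, and let go. Leave everything else on the bench where it is.

Things in the scene. Friction and masses are not known exactly. Their poses are not given: they have to be found in the camera images.
- cap: the green ribbed child-resistant cap, round, 45 mm across, 33 mm tall, about 50 g, hollow and open below; white arrows on its top point anticlockwise. Origin: centre of its lower rim, z up to its top. On the bottle the rim lies 105 mm above the bottle's underside, 11 mm above its shoulder. Unpressed, three catches inside hook under lugs on the neck: it can be neither pulled off nor turned
- cap_top (a point): centre of the cap's flat top, 33 mm above its rim. A sprung seal inside holds the cap up: it yields from about 5 N, its catches clear the lugs when it is pushed 3.5 mm down on the bottle (about 10 to 11 N), and it is fully home at 5.5 mm (about 13 N). Keep the load on while it starts to turn
- mouth (a point): centre of the bottle's mouth, on top of the neck, 126 mm above the bottle's underside. The cap, held down, turns anticlockwise seen from above: free of the lugs after 36 degrees, stopped again at about 83, so 60 is the middle of the free range. There it rises 2 mm by its spring and lifts straight off. Clockwise is blocked
- bottle: the square white plastic solvent bottle: body 56 x 56 mm and 86 mm tall, round shoulder up to 94 mm, neck 28 mm across up to 126 mm; 0.3 to 0.52 kg. It stands loose in the holder's square well, with about 1.75 mm of play on each side. Origin: centre of its underside; z up
- holder: blue steel bottle holder screwed to the bench: base plate 84 x 150 mm, 4 mm thick; a square well, 59.5 mm inside, with walls up to 45 mm above the bench; beside it, 72 mm along the holder's +y, a low cell (22 mm high) with a glass jar. Origin: on the bench under the middle of the square well
- well (a point): middle of the well, on the rubber cushion under the bottle, 14 mm above the bench. Both cells have such cushions, alike to the eye: one is worn soft and sinks up to 8 mm under a push, the other is new and firm and gives 1.5 mm at most. Either may be under the bottle, which sinks with it, so the cap's height over the bench does not tell how far it is pushed in: feel for it
- tray: stainless steel drip tray, 170 x 130 mm outside (x by y), walls 2 mm thick and 10 mm high, floor 2 mm above the bench; fixed. Origin: on the bench under its centre; x along its long side. The brush lies along its long +y wall (46 mm from the centre line); the rest of its floor is free
- jar: small clear glass jar with a black lid, 38 mm across and 44 mm tall, standing in the low cell of the bottle holder; a bystander. Origin: centre of its underside
- brush: flux brush with a thin steel handle, 145 mm long, 11 mm wide, 7.5 mm thick, lying in the drip tray along the tray's +y long wall; a bystander. Origin: underside, mid-handle; x along the handle
- amber_bottle: round amber bottle with a black cap, 48 mm across and 95 mm tall; a bystander. Origin: centre of its underside
- solder_reel: reel of solder wire with blue flanges, 62 mm across and 40 mm tall, standing on its flange; a bystander. Origin: centre of its underside
- tweezers: steel tweezers, 127 mm long, lying flat; a bystander. Origin: underside, near the middle
- syringe: flux syringe, 124 mm long, 30 mm wide at its flange, lying down; a bystander. Origin: on the work surface below its barrel
- screwdriver: small screwdriver with a red handle, 150 mm long, lying down; a bystander. Origin: on the work surface below its middle
- board: green circuit board with parts on it, 100 x 130 mm, lying on the two aluminium rails of the board holder; a bystander. Origin: centre of its underside
There are look-alikes about, which are no part of the job. Leave any orange look-alike of the cap alone.

How it is judged:
On the way, in this order (a step that is already met when the one before it is completed fails the run):
1. the cap is pressed down on the bottle, by 3 mm or more, before it turns (z of cap in the frame of bottle below 0.102 m), for 0.05 s.
2. the cap is turned to where its catches are free (32 degrees or more), still on the neck (angle between the x axis of cap and the x axis of bottle, either way round above 0.56 rad and z of cap in the frame of bottle below 0.112 m and horizontal distance between cap and mouth below 0.006 m), for 0.05 s.
3. the cap is lifted clear of the mouth (15 mm or more) while the bottle stays in its holder (z of cap in the frame of mouth above 0.015 m and z of bottle in the frame of holder below 0.02 m), for 0.1 s.
At the end, for the whole second after the job is handed in: The cap lies at rest inside the drip tray, open side down and flat on the floor (its rim within 3 mm of the floor, tilt under 0.1 rad), let go; the opened bottle stands upright (within 0.08 rad), fully down in the well of its holder (within 4 mm) and at rest; everything else is where it was (x of cap in the frame of tray between -0.063 and 0.063 m and y of cap in the frame of tray between -0.043 and 0.043 m and z of cap in the frame of tray below 0.005 m and angle between cap's own z axis and vertical below 0.1 rad and linear speed of each of cap, bottle below 0.02 m/s and z of bottle in the frame of holder below 0.018 m and angle between bottle's own z axis and vertical below 0.08 rad and horizontal distance between bottle and holder below 0.006 m); the robot touches nothing.
It fails at once if the cap is pressed, wrenched or pulled against the bottle with more than 30 N (a push of 25 N is always allowed) (contact force between cap and bottle above 30 N).
It fails at once if the bottle is pulled up out of its holder by more than 12 mm or tipped by more than 0.25 rad (z of bottle in the frame of holder above 0.026 m or angle between bottle's own z axis and vertical above 0.25 rad).
It fails at once if the cap is dropped, thrown or left to fly off its spring (faster than 0.5 m/s with no finger on it) (contact force between the fingers and cap below 0.01 N and linear speed of cap above 0.5 m/s).
It fails at once if a bystander (jar, brush, amber bottle, reel, tweezers, syringe, screwdriver or board) is moved by more than 20 mm (distance of any of jar, brush, amber_bottle, solder_reel, tweezers, syringe, screwdriver, board from where it was at the start of the episode above 0.02 m).
It also fails if it takes over 72 s, if anything falls off the work surface, if the arm or the gripper's body presses on something with over 40 N, if the wrist force passes 120 N, or if a joint passes its speed limit or range.

## Robot

A 7-joint arm with a two-finger parallel gripper is mounted at the origin on the work surface. World frame = base frame: x ahead of the robot, y to its left, z up, the work surface at z = 0. Lengths are in m, angles in rad, forces in N, time in s.
With the tool pointing down it reaches from about 0.425 to 0.875 m from the base axis. Payload 4.7 kg.
Tool frame: the origin (TCP) lies between the finger pads; the fingertips stand 8 mm ahead of it and the grasp point (between the pads) lies 11 mm behind it; z points along the fingers, y is the direction in which the jaws open and shut (so a half turn about z gives the same grasp; the last joint's range is limited). The gripper opens to 87 mm and grips with 3 to 60 N. Pads are 19 mm wide; open, the fingers measure 117 mm over their backs; the gripper's body (75 mm by 190 mm) begins 51 mm behind the grasp point.
Start: joints at [-1.23, 0.321, -0.07, 1.45, 0.023, 1.371, -0.057], TCP at [0.209, 0.616, 0.231] pointing down, gripper open.
Joint ranges: [-2.86, 2.86], [-0.3, 2.09], [-1.38, 1.24], [0.06, 2.45], [-1.56, 4.7], [0.09, 2.05], [-2.69, 2.69]. Speed limits (rad/s): [2.57, 2.57, 3.14, 3.14, 3.14, 3.14, 3.14].

## Interface

Orientations are given as a rotation vector (axis times angle).
In Python, from bench import ctrl, optics, ticket gives the robot as it stands.
- The arm moves only by the tool play_rows, never from a script. Its argument "motion" is a list of rows, each a list of 5 numbers: the closure, from 0 (fully open) to 1 (shut), then the shift along the tool's x, y, z in cm, then the turn about the tool's z in rad. In form: [[jaw, tx, ty, tz, spin], ...]. A call has 1 to 20 rows; each row shifts and turns the commanded pose from where the row before left it, along the tool's axes as they then stand; what a row does not reach is not made up. A row lasts 1/8 s, in which the tool goes at most 62.5 mm and 10.7 degrees, less where a joint would pass 70% of its speed; a pose out of reach is approached as far as the arm can. A call is refused whole if a number of a shift passes 6.25 or a number of a turn 0.188, either way. A call with a gripper value outside its range is refused whole. The fingers move at their own pace and stop on an object; "force" is the grip in N (left out, the last holds). Time passes only in rows, so rows that do not move let the fingers close. It gives the time, the measured TCP pose, the force and the opening at its end, in the units of the state.
- ctrl.get_state(): the state, without advancing time (a new reading comes with each control period).
- optics.get_image(name): name is "side" or "top" or "wrist"; returns the picture (480x640x3 uint8, red, green, blue); there is no depth.
- optics.calibration(name): a dict with "K" (3x3 intrinsics, pixels), "distortion" ([k1, k2, p1, p2, k3] as OpenCV has them; the pictures are not rectified), "pose" (4x4, takes a point from camera to world coordinates); the wrist camera has in their place "hand_eye" (4x4, takes a point from camera to tool coordinates, whose origin is the TCP and whose axes are the flange's). Camera axes: x right, y down, z forward; pixel columns grow to the right and rows downward; lengths in m; the calibration is good to about 2 mm. A picture is of the moment at which its call begins: read the wrist's pose just before it. calibration takes no time and is no camera call.
- ticket.close_job(): hands the job in, once; it reports no verdict.
The state is a dict: "time": time; "joint_positions": joint angles; "qd": joint speeds; "joint_torque": joint torques, N m; "position": TCP position; "tool_rot": TCP orientation; "ft_force": force on the tool from outside, world axes, zero at the start; "torque": the same for the moment, N m; "grip_width": opening from 0.0 (shut) to 1.0 (fully open).
Only numpy, scipy, OpenCV 4.12 (cv2) and the standard library are available. Lean on these libraries where they do the work, as an engineer would, in place of code of your own. Each camera call takes 0.05 s, during which the arm holds its last target.

## Working session

There is one attempt and no reset: what is moved stays moved. The work goes in short steps, Python scripts to look and compute and a tool call to move; the robot and the scene stay as the last step left them, time stands still between calls to the robot, and variables do not carry over. Pictures are saved under pics/ and viewed, and the job is handed in when it is done.

Besides the shell and the picture viewer there is one more tool, called after ">>>" as name(argument=value, ...), one argument or row to a line, values as JSON. play_rows: Moves the arm, as the interface text tells. Its arguments: {"type":"object","properties":{"motion":{"type":"array"},"force":{"type":"number"}},"required":["motion"]}

```bash
ls -la && mkdir -p pics && python3 - <<'E'
from bench import ctrl, optics, ticket
import cv2, numpy as np
print(ctrl.get_state())
for n in ["side","top","wrist"]:
    im=optics.get_image(n); cv2.imwrite(f"pics/{n}0.png",im[:,:,::-1])
    print(n,optics.calibration(n))
E
```

```text
total 12
drwxr-xr-x  3 agent agent 4096 Dec  7 00:46 .
drwxr-xr-x 23 root  root  4096 Dec  7 00:46 ..
drwxr-xr-x  2 agent agent 4096 Dec  7 00:46 pics
{'time': 0.0, 'joint_positions': array([-1.22989465,  0.32185469, -0.07012239,  1.45169349,  0.02262895,
        1.37080146, -0.05691774]), 'qd': array([ 0.00047583,  0.00013301,  0.00016539, -0.00113553,  0.00192525,
       -0.00182748, -0.00120818]), 'joint_torque': array([-1.76418282e-03, -4.91292429e+01, -4.04916890e-01, -3.12526774e+01,
       -6.40500477e-02,  4.34371771e-02,  2.00525628e-04]), 'position': array([0.20851802, 0.61506512, 0.22943196]), 'tool_rot': array([-5.10939041e-01, -3.09955560e+00,  3.07582408e-03]), 'ft_force': array([-0.31284048, -0.31972915, -0.17731817]), 'torque': array([ 0.02269028,  0.05312856, -0.0310324 ]), 'grip_width': 1.0004070138698038}
side {'K': array([[563.2705333 ,   0.        , 318.80547039],
       [  0.        , 563.2705333 , 240.52077768],
       [  0.        ,   0.        ,   1.        ]]), 'distortion': array([-0.04342706,  0.        ,  0.        ,  0.        ,  0.        ]), 'pose': ar
[... 846 characters left out ...]
00],
       [ 0.00000000e+00,  0.00000000e+00,  0.00000000e+00,
         1.00000000e+00]])}
wrist {'K': array([[420.02606967,   0.        , 320.86725871],
       [  0.        , 420.02606967, 235.91696323],
       [  0.        ,   0.        ,   1.        ]]), 'distortion': array([-0.08050362,  0.        ,  0.        ,  0.        ,  0.        ]), 'hand_eye': array([[-9.14028288e-04, -9.65754321e-01, -2.59456656e-01,
         7.15949839e-02],
       [ 9.99999346e-01, -1.06100309e-03,  4.26432014e-04,
         9.01877366e-04],
       [-6.87112872e-04, -2.59456096e-01,  9.65754659e-01,
        -1.54260181e-01],
       [ 0.00000000e+00,  0.00000000e+00,  0.00000000e+00,
         1.00000000e+00]])}
```

View pics/side0.png

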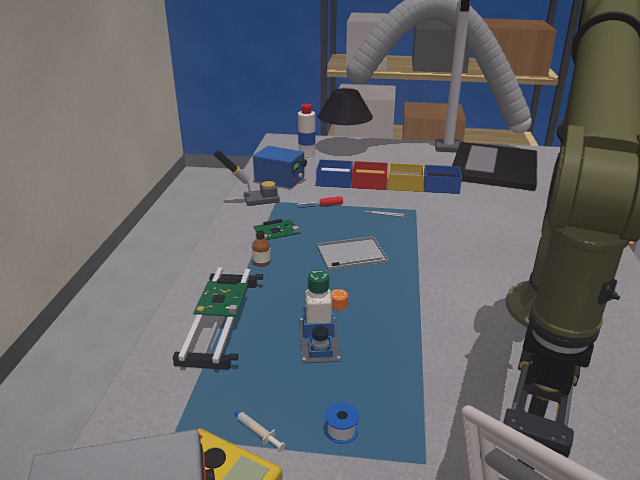

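View pics/top0.png

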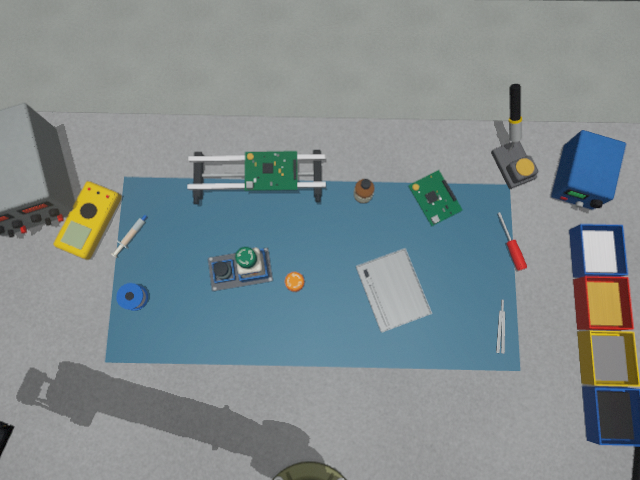

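View pics/wrist0.png

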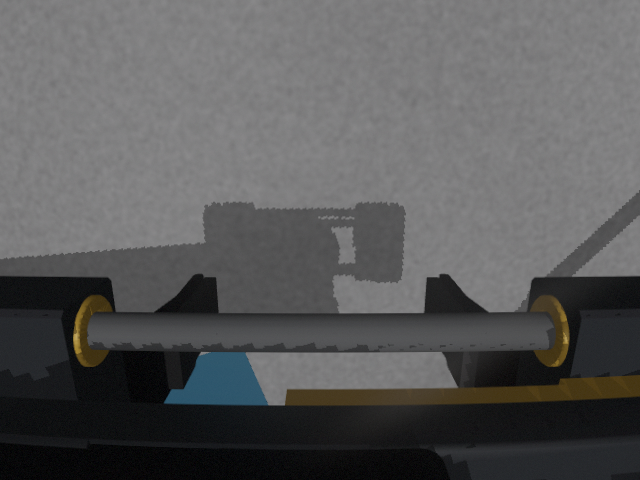

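Side view: green cap on a white square bottle at (318,280), orange look-alike on the bench at (340,299), tray at (352,252), jar at (320,338). Top view: green cap at (246,257), orange one at (295,282), tray at (395,290). The green cap on the white square bottle in the blue holder fits the description. I'll confirm it in enlarged crops.

```bash
python3 - <<'E'
import cv2, numpy as np
t=cv2.imread("pics/top0.png"); s=cv2.imread("pics/side0.png")
a=cv2.resize(t[230:310,195:315],None,fx=5,fy=5,interpolation=cv2.INTER_CUBIC)
b=cv2.resize(s[255:375,280:370],None,fx=5,fy=5,interpolation=cv2.INTER_CUBIC)
c=cv2.resize(t[235:345,340:450],None,fx=5,fy=5,interpolation=cv2.INTER_CUBIC)
cv2.imwrite("pics/a.png",a);cv2.imwrite("pics/b.png",b);cv2.imwrite("pics/c.png",c)
E
```

```text
(no output)
```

View pics/a.png

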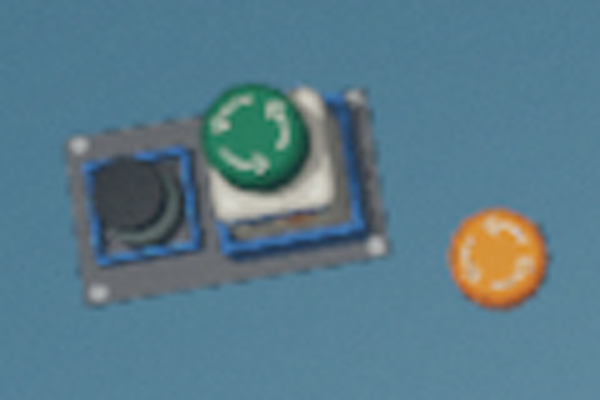

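View pics/b.png

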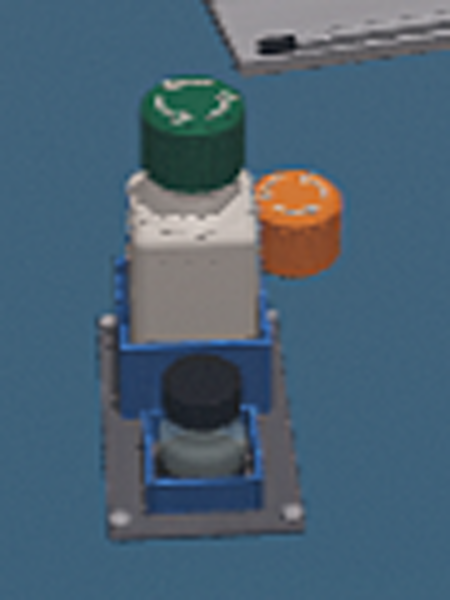

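View pics/c.png

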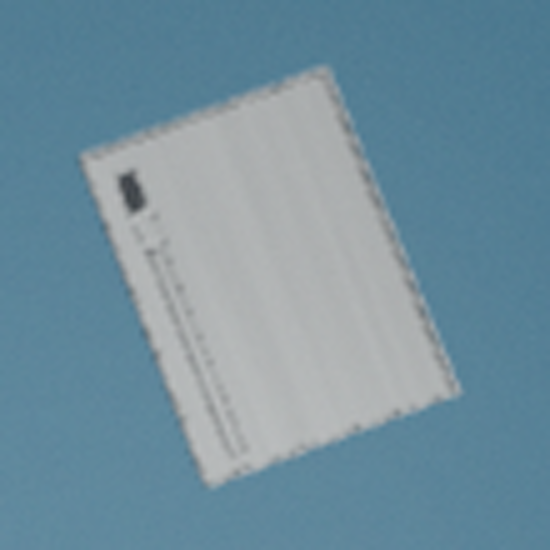

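Confirmed: the green ribbed cap with white arrows sits on the square white bottle. The orange one stands on the bench and is the decoy. Next I'll work out the positions.

```bash
cat > h.py <<'E'
import cv2, numpy as np
from scipy.spatial.transform import Rotation as Ro
from bench import ctrl, optics
def cam(name,st=None):
    c=optics.calibration(name)
    if name=="wrist":
        st=st or ctrl.get_state()
        T=np.eye(4);T[:3,:3]=Ro.from_rotvec(st['tool_rot']).as_matrix();T[:3,3]=st['position']
        P=T@c['hand_eye']
    else: P=c['pose']
    return c['K'],c['distortion'],P
def ray(name,uv,st=None):
    K,d,P=cam(name,st)
    n=cv2.undistortPoints(np.array([[uv]],float),K,d)[0,0]
    v=P[:3,:3]@np.array([n[0],n[1],1.]); return P[:3,3],v/np.linalg.norm(v)
def onz(name,uv,z,st=None):
    o,v=ray(name,uv,st); return o+v*(z-o[2])/v[2]
def tri(rays):
    A=sum(np.eye(3)-np.outer(v,v) for o,v in rays); b=sum((np.eye(3)-np.outer(v,v))@o for o,v in rays)
    return np.linalg.solve(A,b)
def proj(name,X,st=None):
    K,d,P=cam(name,st); Q=np.linalg.inv(P)
    return cv2.projectPoints(np.array(X,float).reshape(-1,3),cv2.Rodrigues(Q[:3,:3])[0],Q[:3,3],K,d)[0][:,0]
E
python3 - <<'E'
from h import *
np.set_printoptions(precision=4,suppress=True)
t=(245.6,256.4); s=(318.4,275.6)
print("cap tri",tri([ray("top",t),ray("side",s)]),onz("top",t,.152),onz("side",s,.152))
# tray corners rim z=.010, top image
cs=[(340+82/5,235+157/5),(340+328/5,235+68/5),(340+461/5,235+393/5),(340+210/5,235+486/5)]
P=np.array([onz("top",c,.010) for c in cs]);print("tray",P,P.mean(0))
for i in range(4): d=P[(i+1)%4]-P[i];print(np.linalg.norm(d),np.degrees(np.arctan2(d[1],d[0])))
# plate corners z=.004
cs=[(195+70/5,230+135/5),(195+365/5,230+90/5),(195+388/5,230+250/5),(195+90/5,230+305/5)]
P=np.array([onz("top",c,.004) for c in cs]);print("plate",P,P.mean(0))
for i in range(4): d=P[(i+1)%4]-P[i];print(np.linalg.norm(d),np.degrees(np.arctan2(d[1],d[0])))
st=ctrl.get_state();print(Ro.from_rotvec(st['tool_rot']).as_matrix())
E
```

```text
cap tri [0.554  0.1476 0.1485] [0.5539 0.1471 0.152 ] [0.5529 0.1529 0.152 ]
tray [[ 0.5596 -0.1038  0.01  ]
 [ 0.6064 -0.2244  0.01  ]
 [ 0.4492 -0.2858  0.01  ]
 [ 0.4028 -0.1656  0.01  ]] [ 0.5045 -0.1949  0.01  ]
0.12933743003071416 -68.80696593771587
0.1687336155117398 -158.65952028299165
0.128901356505021 111.10780240840622
0.16854355437579732 21.488937260762174
plate [[0.5765 0.2584 0.004 ]
 [0.602  0.1143 0.004 ]
 [0.5228 0.0998 0.004 ]
 [0.4931 0.2432 0.004 ]] [0.5486 0.1789 0.004 ]
0.14626701966868857 -79.95452494895613
0.08050169600083998 -169.63351556726465
0.14644753193086366 101.71279718210698
0.08476214467278519 10.270241107765152
[[-0.9471  0.321  -0.0004]
 [ 0.321   0.9471 -0.0014]
 [-0.     -0.0014 -1.    ]]
```

>>> play_rows(
  motion=[
    [0,-3.98,-2.76,0,0],
    [0,-3.98,-2.76,0,0],
    [0,-3.98,-2.76,0,0],
    [0,-3.98,-2.76,0,0],
    [0,-3.98,-2.76,0,0],
    [0,-3.98,-2.76,0,0],
    [0,-3.98,-2.76,0,0],
    [0,-3.98,-2.76,0,0],
    [0,-3.98,-2.76,0,0],
    [0,-3.98,-2.76,0,0],
    [0,-3.98,-2.76,0,0],
    [0,-3.98,-2.76,0,0],
    [0,0,0,0,0.177],
    [0,0,0,0,0.177],
    [0,0,0,0,0.177],
    [0,0,0,0,0.177],
    [0,0,0,0,0.177],
    [0,0,0,0,0.177],
    [0,0,0,0,0.177],
    [0,0,0,0,0],
  ],
)

```text
time: 2.65
position: [0.5545, 0.1486, 0.2303]
tool_rot: [-2.214, -2.229, 0.001]
ft_force: [-0.2, -1.1, 0.7]
grip_width: 1.002
```

```bash
python3 - <<'E'
from h import *
np.set_printoptions(precision=4,suppress=True)
st=ctrl.get_state();print(st['time'],st['position'],st['joint_positions'],st['ft_force'],Ro.from_rotvec(st['tool_rot']).as_matrix())
im=optics.get_image("wrist")
uv=proj("wrist",[.554,.148,.151],st);print(uv)
cv2.imwrite("pics/w1.png",im[:,:,::-1])
E
```

```text
2.65 [0.5545 0.1486 0.2303] [-0.6985  0.1635  0.4392  1.6608 -0.0712  1.3336 -0.2407] [-0.1527 -1.1474  0.6871] [[-0.007   1.     -0.0004]
 [ 1.      0.007  -0.0002]
 [-0.0002 -0.0004 -1.    ]]
[[320.8809 252.3935]]
```

View pics/w1.png

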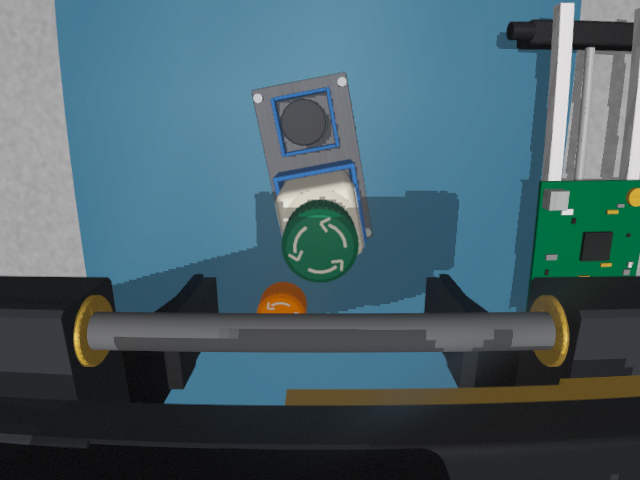

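Wrist view: green cap at about (319,243), jar lid at (304,122), orange cap at (282,300). I'll fit the cap's silhouette to refine its position.

```bash
cat >> h.py <<'E'
from scipy.optimize import minimize
def cappts(c,r=.0225,h=.033):
    a=np.linspace(0,2*np.pi,72,endpoint=False)
    C=np.stack([c[0]+r*np.cos(a),c[1]+r*np.sin(a),0*a+c[2]],1)
    return np.vstack([C,C-[0,0,h]])
def green(im):
    hsv=cv2.cvtColor(im,cv2.COLOR_RGB2HSV)
    return ((hsv[...,0]>60)&(hsv[...,0]<88)&(hsv[...,1]>100)&(hsv[...,2]>25)).astype(np.uint8)
def capmask(im,name,c,st=None,rad=45):
    m=green(im); u=proj(name,c,st)[0]
    roi=np.zeros_like(m);cv2.circle(roi,(int(u[0]),int(u[1])),rad,1,-1); m=m*roi
    m=cv2.morphologyEx(m,cv2.MORPH_CLOSE,np.ones((7,7)))
    n,l,s,_=cv2.connectedComponentsWithStats(m);
    k=1+np.argmax(s[1:,4]); m=(l==k).astype(np.uint8)
    hull=cv2.convexHull(np.argwhere(m)[:,::-1].astype(np.int32)); return m,hull
def iou(name,m,c,st=None,S=4):
    p=proj(name,cappts(c),st); x,y,w,h=cv2.boundingRect(np.argwhere(m)[:,::-1].astype(np.int32))
    x-=8;y-=8;w+=16;h+=16
    hull=cv2.convexHull(((p-[x,y]+.5)*S*16).astype(np.int32))
    M=np.zeros((h*S,w*S),np.uint8);cv2.fillConvexPoly(M,hull,1,shift=4)
    T=cv2.resize(m[y:y+h,x:x+w],None,fx=S,fy=S,interpolation=cv2.INTER_NEAREST)
    return 1-(M&T).sum()/(M|T).sum()
E
python3 - <<'E'
from h import *
np.set_printoptions(precision=4,suppress=True)
st=ctrl.get_state(); c0=np.array([.554,.148,.151])
I={}
for n,r in (("wrist",60),("top",18),("side",22)):
    im=optics.get_image(n); m,h=capmask(im,n,c0,st,r); f=np.zeros_like(m);cv2.fillConvexPoly(f,h,1); I[n]=f
    print(n,f.sum(),cv2.boundingRect(h),1-iou(n,f,c0,st))
    if n=="wrist":
        for z in (.148,.152):
            r_=minimize(lambda p:iou(n,f,[p[0],p[1],z],st),c0[:2],method="Nelder-Mead",options=dict(initial_simplex=[c0[:2],c0[:2]+[.004,0],c0[:2]+[0,.004]]));print(n,z,r_.x,r_.fun)
def cost(p,ks): return sum(iou(n,I[n],p,st) for n in ks)
for ks in (["wrist"],["top","side"],["wrist","top","side"]):
    sx=np.vstack([c0,c0+np.eye(3)*.005])
    r_=minimize(cost,c0,args=(ks,),method="Nelder-Mead",options=dict(initial_simplex=sx,xatol=1e-5)); print(ks,r_.x,r_.fun,[iou(n,I[n],r_.x,st) for n in I])
print(proj("top",[.5545,.1486,.152],st),proj("side",[.5545,.1486,.152],st))
E
```

```text
wrist 4955 (282, 200, 76, 82) 0.8392180943608638
wrist 0.148 [0.5532 0.1507] 0.025163370433966215
wrist 0.152 [0.5531 0.1522] 0.04742850276375876
top 115 (245, 250, 12, 16) 0.2983138780804151
side 416 (309, 270, 20, 24) 0.9025647984801194
['wrist'] [0.5532 0.1499 0.1457] 0.020682587885377246 [np.float64(0.020682587885377246), np.float64(0.70004966065221), np.float64(0.21545906023175854)]
['top', 'side'] [0.5542 0.1497 0.1516] 0.7918239479774379 [np.float64(0.10952963804860993), np.float64(0.695067264573991), np.float64(0.0967566834034469)]
['wrist', 'top', 'side'] [0.5532 0.1508 0.1508] 0.8588518118103324 [np.float64(0.04481437154704482), np.float64(0.7059511868940154), np.float64(0.10808625336927224)]
[[244.9046 256.1167]] [[317.9057 274.4402]]
```

>>> play_rows(
  motion=[
    [0,-3.5,0,0,0],
    [0,-3.5,0,0,0],
    [0,0,0,0,0],
    [0,0,0,0,0],
  ],
)

```text
time: 3.35
position: [0.555, 0.0793, 0.2306]
tool_rot: [-2.214, -2.228, -0.001]
ft_force: [0.3, 0.3, 0.1]
grip_width: 1.003
```

```bash
python3 - <<'E'
from h import *
np.set_printoptions(precision=4,suppress=True)
st=ctrl.get_state(); c0=np.array([.5532,.1505,.150]); print(st['position'])
im=optics.get_image("wrist"); cv2.imwrite("pics/w2.png",im[:,:,::-1])
m,h=capmask(im,"wrist",c0,st,75); f=np.zeros_like(m);cv2.fillConvexPoly(f,h,1)
print(f.sum(),cv2.boundingRect(h))
for z in (.146,.149,.152):
    r_=minimize(lambda p:iou("wrist",f,[p[0],p[1],z],st),c0[:2],method="Nelder-Mead",options=dict(initial_simplex=[c0[:2],c0[:2]+[.004,0],c0[:2]+[0,.004]]));print(z,r_.x,r_.fun)
t=optics.get_image("top");s=optics.get_image("side")
cv2.imwrite("pics/t2.png",cv2.resize(t[200:320,180:320],None,fx=5,fy=5)[:,:,::-1])
E
```

```text
[0.555  0.0793 0.2306]
5453 (279, 81, 82, 85)
0.146 [0.5532 0.1515] 0.02114336737030087
0.149 [0.5533 0.1515] 0.015442702132725583
0.152 [0.5533 0.1514] 0.031132337424334966
```

View pics/w2.png

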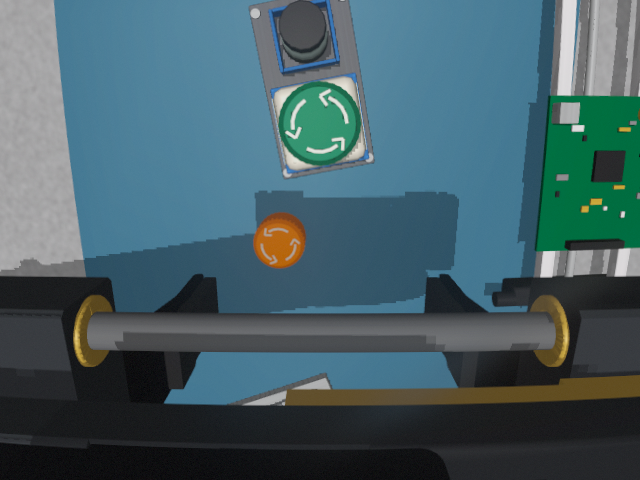

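>>> play_rows(
  motion=[
    [0,2.4,-0.04,0,0],
    [0,2.4,-0.04,0,0],
    [0,2.4,-0.04,0,0],
    [0,0,0,1.7,0],
    [0,0,0,1.7,0],
    [0,0,0,1.7,0],
    [0,0,0,1.7,0],
    [0,0,0,1.7,0],
    [0,0,0,1.6,0],
    [0,0,0,0.1,0],
    [0,0,0,0,0],
    [0,0,0,0,0],
  ],
)

```text
time: 5.0
position: [0.5541, 0.1508, 0.1294]
tool_rot: [2.215, 2.227, 0.002]
ft_force: [0.8, 0.1, 0.2]
grip_width: 1.005
```

```bash
python3 - <<'E'
from h import *
np.set_printoptions(precision=4,suppress=True)
st=ctrl.get_state(); print(st['time'],st['position'],st['ft_force'],st['torque'])
im=optics.get_image("wrist"); cv2.imwrite("pics/w3.png",im[:,:,::-1])
s=optics.get_image("side"); cv2.imwrite("pics/s3.png",cv2.resize(s[200:370,240:400],None,fx=3.5,fy=3.5)[:,:,::-1])
E
```

```text
5.0 [0.5541 0.1508 0.1294] [0.7861 0.0559 0.1788] [-0.0762 -0.0361 -0.0082]
```

View pics/w3.png

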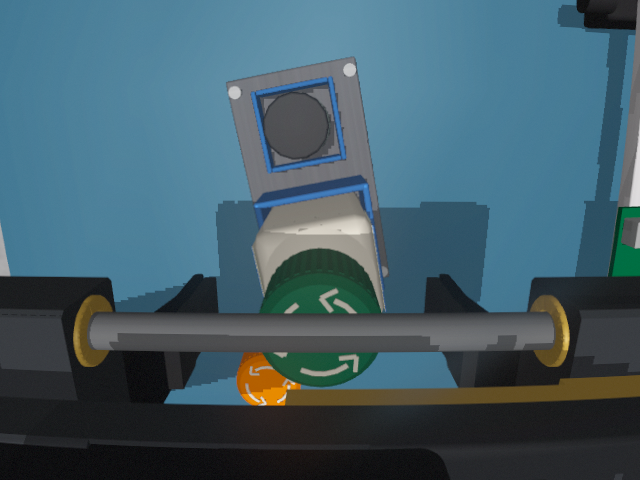

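View pics/s3.png

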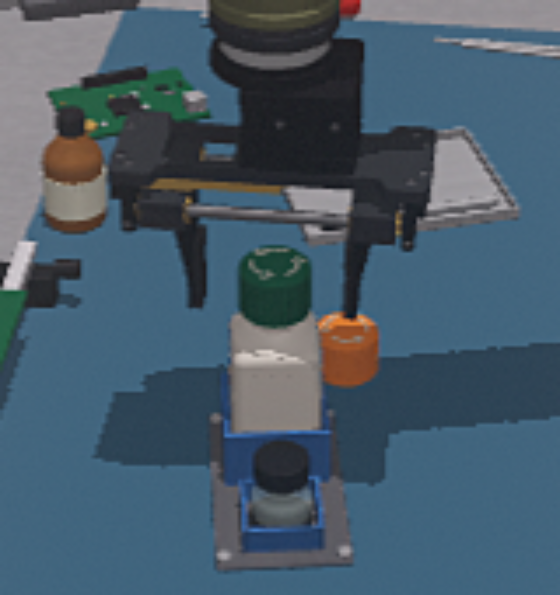

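Side view: the fingers straddle the cap at mid height, clear of the orange one behind. In the wrist view the cap is centred at column 320, between the fingers at 216 and 426. Next I'll close gently and watch the lateral force.

>>> play_rows(
  motion=[
    [0.2,0,0,0,0],
    [0.35,0,0,0,0],
    [0.45,0,0,0,0],
    [0.55,0,0,0,0],
    [0.55,0,0,0,0],
    [0.55,0,0,0,0],
    [0.55,0,0,0,0],
  ],
  force=5,
)

```text
time: 5.98
position: [0.5536, 0.1506, 0.1286]
tool_rot: [2.216, 2.227, 0.0]
ft_force: [-0.2, -0.3, -0.9]
grip_width: 0.523
```

```bash
python3 - <<'E'
from h import *
np.set_printoptions(precision=4,suppress=True)
st=ctrl.get_state(); print(st['time'],st['position'],st['ft_force'],st['torque'],st['grip_width']*87)
im=optics.get_image("wrist"); cv2.imwrite("pics/w4.png",im[:,:,::-1])
E
```

```text
5.975 [0.5536 0.1506 0.1286] [-0.1757 -0.2686 -0.8624] [-0.0801 -0.0215 -0.01  ] 45.54221893900503
```

View pics/w4.png

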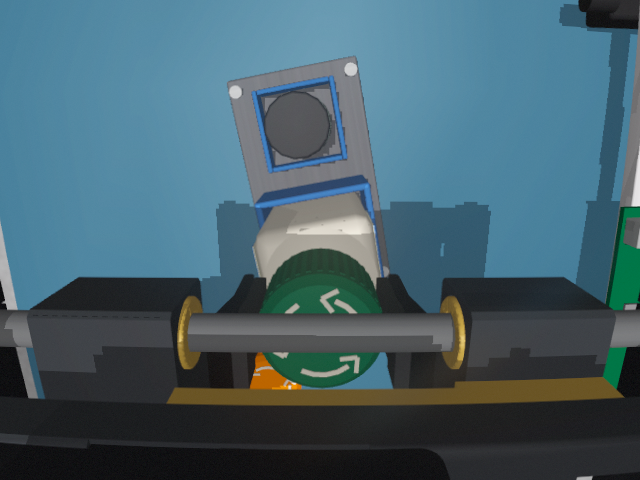

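>>> play_rows(
  motion=[
    [0.6,0,0,0,0],
    [0.6,0,0,0,0],
    [0.6,0,0,0,0],
  ],
  force=40,
)

```text
time: 6.4
position: [0.5535, 0.1507, 0.1286]
tool_rot: [2.216, 2.227, 0.0]
ft_force: [0.1, 0.4, -0.5]
grip_width: 0.512
```

>>> play_rows(
  motion=[
    [0.6,0,0,0.1,0],
    [0.6,0,0,0.1,0],
    [0.6,0,0,0,0],
  ],
)

```text
time: 6.78
position: [0.5539, 0.1507, 0.1274]
tool_rot: [2.216, 2.227, 0.002]
ft_force: [-0.5, -0.0, 5.6]
grip_width: 0.512
```

>>> play_rows(
  motion=[
    [0.6,0,0,0.1,0],
    [0.6,0,0,0.1,0],
    [0.6,0,0,0,0],
  ],
)

```text
time: 7.15
position: [0.5541, 0.1508, 0.1259]
tool_rot: [2.216, 2.227, 0.003]
ft_force: [-0.8, -0.1, 7.8]
grip_width: 0.509
```

>>> play_rows(
  motion=[
    [0.6,0,0,0.1,0],
    [0.6,0,0,0.1,0],
    [0.6,0,0,0,0],
  ],
)

```text
time: 7.52
position: [0.5543, 0.1508, 0.1243]
tool_rot: [2.216, 2.227, 0.003]
ft_force: [-0.8, -1.3, 10.2]
grip_width: 0.508
```

>>> play_rows(
  motion=[
    [0.6,0,0,0.1,0],
    [0.6,0,0,0.1,0],
    [0.6,0,0,0,0],
  ],
)

```text
time: 7.9
position: [0.5545, 0.1509, 0.1228]
tool_rot: [2.215, 2.227, 0.004]
ft_force: [-2.0, 0.1, 12.2]
grip_width: 0.51
```

>>> play_rows(
  motion=[
    [0.6,0,0,0.1,0],
    [0.6,0,0,0.1,0],
    [0.6,0,0,0,0],
  ],
)

```text
time: 8.28
position: [0.555, 0.151, 0.1216]
tool_rot: [2.215, 2.226, 0.006]
ft_force: [-3.6, -1.1, 14.7]
grip_width: 0.51
```

>>> play_rows(
  motion=[
    [0.6,0,-0.06,0.1,0],
    [0.6,0,-0.06,0.1,0],
    [0.6,0,0,0,0],
  ],
)

```text
time: 8.65
position: [0.5549, 0.1512, 0.1213]
tool_rot: [2.215, 2.225, 0.01]
ft_force: [-3.1, -1.8, 21.1]
grip_width: 0.511
```

```bash
python3 - <<'E'
from h import *
np.set_printoptions(precision=4,suppress=True)
st=ctrl.get_state(); print(st['time'],st['position'],st['ft_force'],st['torque'],st['grip_width']*87)
im=optics.get_image("wrist"); cv2.imwrite("pics/w5.png",im[:,:,::-1])
s=optics.get_image("side"); cv2.imwrite("pics/s5.png",cv2.resize(s[200:370,240:400],None,fx=3.5,fy=3.5)[:,:,::-1])
E
```

```text
8.65 [0.5549 0.1512 0.1213] [-3.1329 -1.784  21.087 ] [-0.4962  0.9539 -0.0081] 44.484946674733976
```

View pics/w5.png

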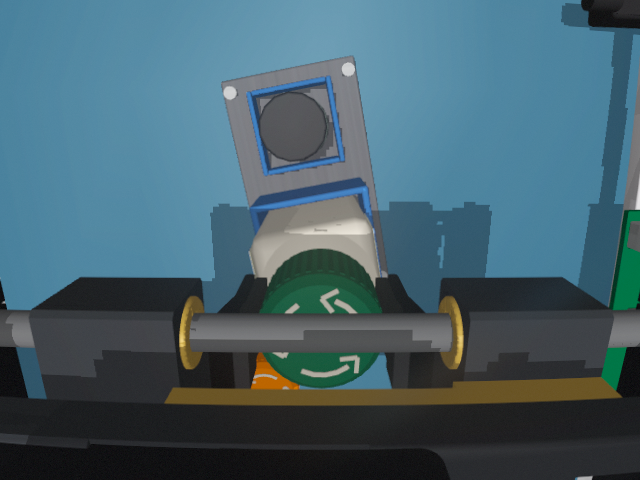

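View pics/s5.png

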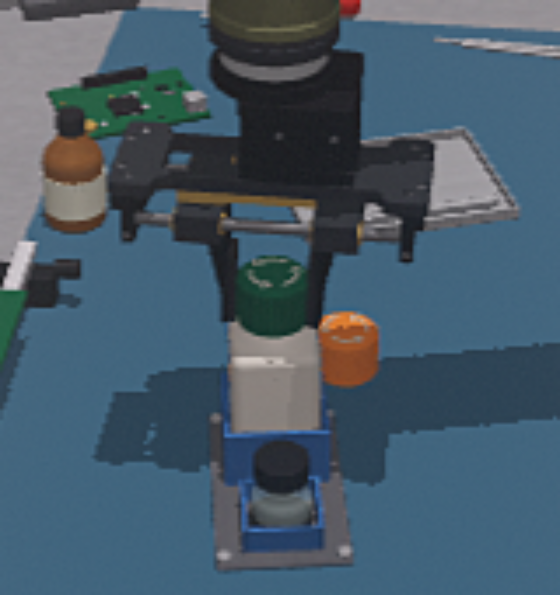

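The push reached a firm stop at 21 N and the cap has not slipped in the jaws. I'll ease off slightly and begin turning, negative spin being anticlockwise from above.

>>> play_rows(
  motion=[
    [0.6,0,-0.03,-0.08,0],
    [0.6,0,0,0,-0.08],
    [0.6,0,0,0,-0.08],
    [0.6,0,0,0,0],
  ],
)

```text
time: 9.25
position: [0.5546, 0.1513, 0.1213]
tool_rot: [2.029, 2.395, 0.009]
ft_force: [-1.0, -0.3, 17.8]
grip_width: 0.506
```

```bash
python3 - <<'E'
from h import *
np.set_printoptions(precision=4,suppress=True)
st=ctrl.get_state(); print(st['position'],st['ft_force'],st['torque'],st['joint_positions'])
E
```

```text
[0.5546 0.1513 0.1213] [-1.0334 -0.3126 17.8142] [-0.2777  0.4968  0.0219] [-0.6667  0.2448  0.4068  1.7957 -0.1082  1.1163 -0.0583]
```

>>> play_rows(
  motion=[
    [0.6,0,0,0,-0.09],
    [0.6,0,0,0,-0.09],
    [0.6,0,0,0,0],
  ],
)

```text
time: 9.62
position: [0.5547, 0.1514, 0.1213]
tool_rot: [1.804, 2.568, 0.009]
ft_force: [-0.7, 0.2, 16.6]
grip_width: 0.511
```

```bash
python3 - <<'E'
from h import *
np.set_printoptions(precision=4,suppress=True)
st=ctrl.get_state(); print(st['position'],st['ft_force'],st['torque'],st['joint_positions'])
im=optics.get_image("wrist"); cv2.imwrite("pics/w6.png",im[:,:,::-1])
E
```

```text
[0.5547 0.1514 0.1213] [-0.7401  0.1966 16.587 ] [-0.2312  0.4511  0.025 ] [-0.6473  0.2434  0.3841  1.7949 -0.102   1.1157  0.1165]
```

View pics/w6.png

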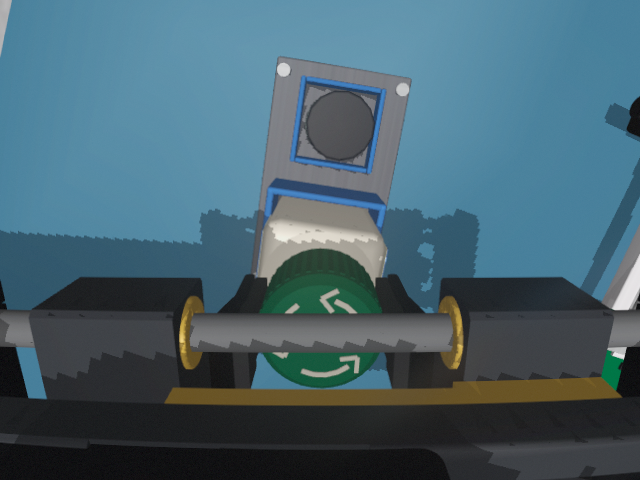

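The cap turns with the jaws: its arrows stay fixed in the picture while the holder rotates. The wrist torque is tiny. I'll carry on towards about 62°.

>>> play_rows(
  motion=[
    [0.6,0,0,0,-0.12],
    [0.6,0,0,0,-0.12],
    [0.6,0,0,0,-0.12],
    [0.6,0,0,0,0],
  ],
)

```text
time: 10.18
position: [0.5545, 0.1516, 0.1213]
tool_rot: [1.315, 2.849, 0.008]
ft_force: [-1.1, 0.6, 17.1]
grip_width: 0.514
```

>>> play_rows(
  motion=[
    [0.6,0,0,0,-0.12],
    [0.6,0,0,0,-0.12],
    [0.6,0,0,0,-0.13],
    [0.6,0,0,0,0],
    [0.6,0,0,0,0],
  ],
)

```text
time: 10.8
position: [0.5542, 0.1516, 0.1213]
tool_rot: [0.769, 3.041, 0.006]
ft_force: [-1.7, -0.3, 17.3]
grip_width: 0.51
```

```bash
python3 - <<'E'
from h import *
np.set_printoptions(precision=4,suppress=True)
st=ctrl.get_state(); print(st['position'],st['ft_force'],st['torque'],st['joint_positions'],Ro.from_rotvec(st['tool_rot']).as_matrix()[:,0])
im=optics.get_image("wrist"); cv2.imwrite("pics/w7.png",im[:,:,::-1])
E
```

```text
[0.5542 0.1516 0.1213] [-1.7244 -0.3259 17.3381] [-0.2226  0.6231  0.0871] [-0.5707  0.2386  0.2951  1.7924 -0.0779  1.1158  0.8257] [-0.8797  0.4755 -0.0034]
```

View pics/w7.png

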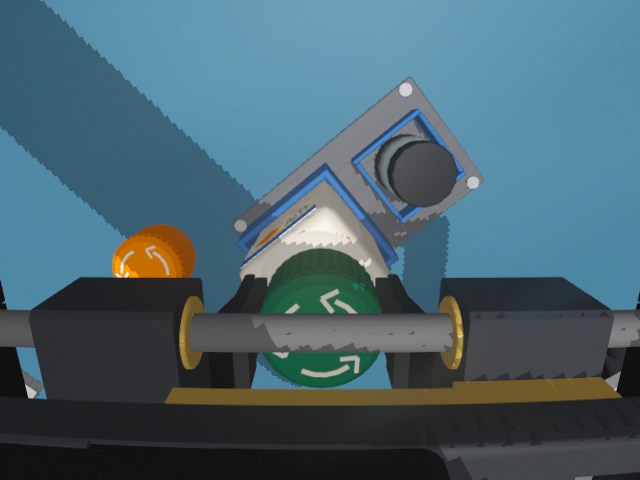

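The tool has turned 61.2° and the bottle is still square in its well. I'll release the load slowly.

>>> play_rows(
  motion=[
    [0.6,0,0,-0.15,0],
    [0.6,0,0,-0.15,0],
    [0.6,0,0,-0.15,0],
    [0.6,0,0,0,0],
  ],
)

```text
time: 11.35
position: [0.5537, 0.1515, 0.1243]
tool_rot: [0.769, 3.042, 0.005]
ft_force: [-0.6, 1.8, 9.9]
grip_width: 0.511
```

>>> play_rows(
  motion=[
    [0.6,0,0,-0.15,0],
    [0.6,0,0,-0.15,0],
    [0.6,0,0,-0.15,0],
    [0.6,0,0,0,0],
  ],
)

```text
time: 11.85
position: [0.5532, 0.1514, 0.1278]
tool_rot: [0.77, 3.043, 0.004]
ft_force: [0.6, 0.8, 5.6]
grip_width: 0.512
```

>>> play_rows(
  motion=[
    [0.6,0,0,-0.15,0],
    [0.6,0,0,-0.15,0],
    [0.6,0,0,-0.15,0],
    [0.6,0,0,0,0],
  ],
)

```text
time: 12.35
position: [0.5517, 0.1505, 0.1306]
tool_rot: [-0.771, -3.045, 0.001]
ft_force: [1.3, -0.1, 1.5]
grip_width: 0.512
```

```bash
python3 - <<'E'
from h import *
np.set_printoptions(precision=4,suppress=True)
st=ctrl.get_state(); print(st['position'],st['ft_force'],st['torque'])
im=optics.get_image("wrist"); cv2.imwrite("pics/w8.png",im[:,:,::-1])
s=optics.get_image("side"); cv2.imwrite("pics/s8.png",cv2.resize(s[200:370,240:400],None,fx=3.5,fy=3.5)[:,:,::-1])
E
```

```text
[0.5517 0.1505 0.1306] [ 1.3164 -0.1303  1.5004] [ 0.1061 -0.1855 -0.0066]
```

View pics/w8.png

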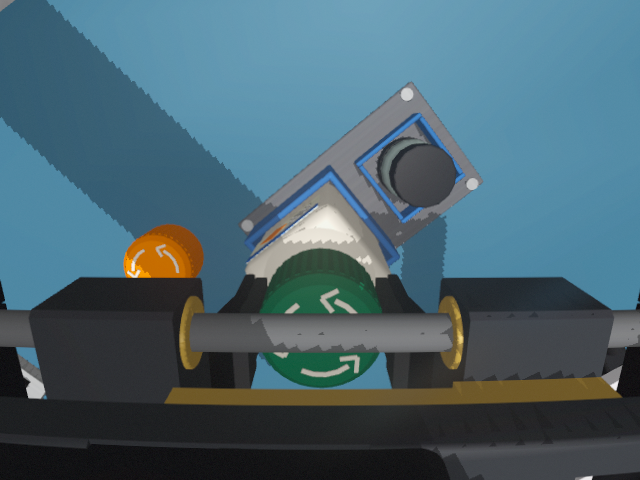

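View pics/s8.png

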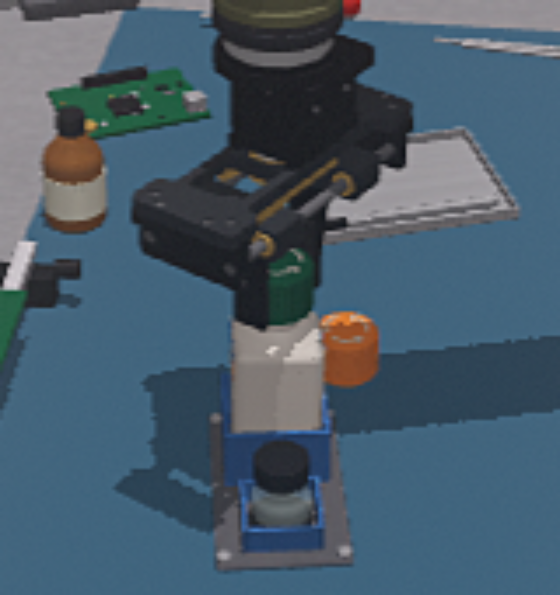

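>>> play_rows(
  motion=[
    [0.6,-0.07,0.05,-0.2,0],
    [0.6,-0.06,0.05,-0.2,0],
    [0.6,0,0,-0.2,0],
    [0.6,0,0,0,0],
  ],
)

```text
time: 12.95
position: [0.5536, 0.1508, 0.1369]
tool_rot: [-0.771, -3.046, 0.0]
ft_force: [0.9, -1.0, 0.7]
grip_width: 0.514
```

>>> play_rows(
  motion=[
    [0.6,0,0,-0.3,0],
    [0.6,0,0,-0.3,0],
    [0.6,0,0,-0.3,0],
    [0.6,0,0,0,0],
  ],
)

```text
time: 13.45
position: [0.5539, 0.151, 0.1463]
tool_rot: [0.771, 3.045, 0.001]
ft_force: [0.2, -0.1, -0.3]
grip_width: 0.516
```

```bash
python3 - <<'E'
from h import *
np.set_printoptions(precision=4,suppress=True)
st=ctrl.get_state(); print(st['position'],st['ft_force'],st['torque'])
im=optics.get_image("wrist"); cv2.imwrite("pics/w9.png",im[:,:,::-1])
s=optics.get_image("side"); cv2.imwrite("pics/s9.png",cv2.resize(s[200:370,240:400],None,fx=3.5,fy=3.5)[:,:,::-1])
E
```

```text
[0.5539 0.151  0.1463] [ 0.2025 -0.0575 -0.2756] [-0.0299 -0.0099  0.0074]
```

View pics/s9.png

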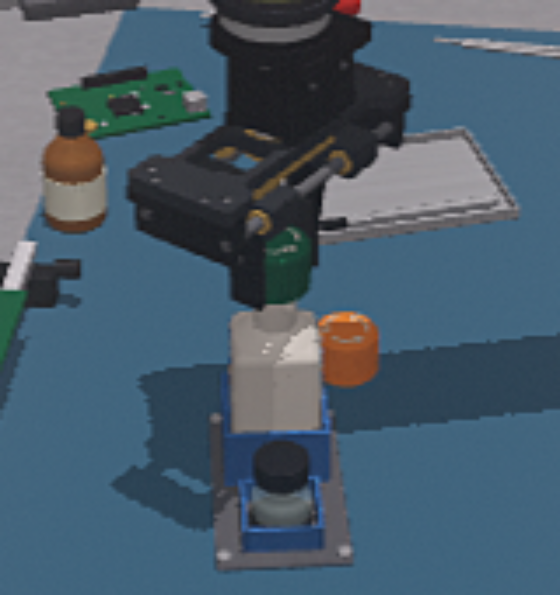

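The cap is free and the neck shows below it, with the bottle down in its well and no pull on the wrist. I'll lift it clear.

>>> play_rows(
  motion=[
    [0.6,0,0,-0.5,0],
    [0.6,0,0,-0.7,0],
    [0.6,0,0,-0.9,0],
    [0.6,0,0,-1.0,0],
    [0.6,0,0,-1.0,0],
    [0.6,0,0,-1.0,0],
    [0.6,0,0,-1.0,0],
    [0.6,0,0,-0.6,0],
    [0.6,0,0,0,0],
    [0.6,0,0,0,0],
  ],
)

```text
time: 14.8
position: [0.5534, 0.1508, 0.2125]
tool_rot: [-0.771, -3.045, 0.001]
ft_force: [0.1, 0.5, -1.0]
grip_width: 0.511
```

```bash
python3 - <<'E'
from h import *
np.set_printoptions(precision=4,suppress=True)
st=ctrl.get_state(); print(st['position'],st['ft_force'],st['joint_positions'],Ro.from_rotvec(st['tool_rot']).as_matrix()[:,:2])
s=optics.get_image("side"); cv2.imwrite("pics/s10.png",cv2.resize(s[180:370,240:400],None,fx=3,fy=3)[:,:,::-1])
im=optics.get_image("wrist"); cv2.imwrite("pics/w10.png",im[:,:,::-1])
E
```

```text
[0.5534 0.1508 0.2125] [ 0.0864  0.5081 -1.0089] [-0.5806  0.1685  0.3015  1.6825 -0.0517  1.2991  0.8059] [[-0.8796  0.4757]
 [ 0.4757  0.8796]
 [ 0.0004 -0.0004]]
```

View pics/s10.png

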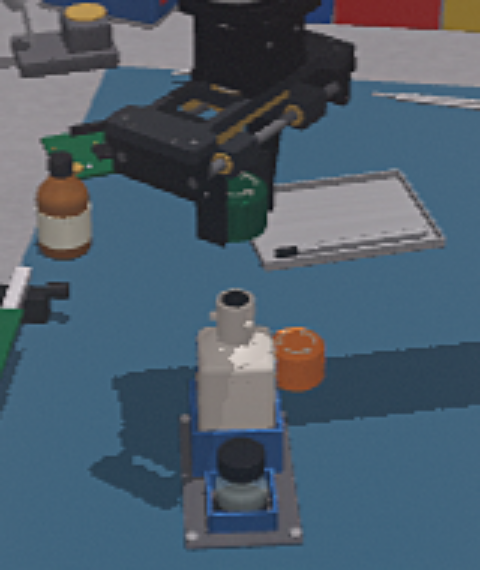

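View pics/w10.png

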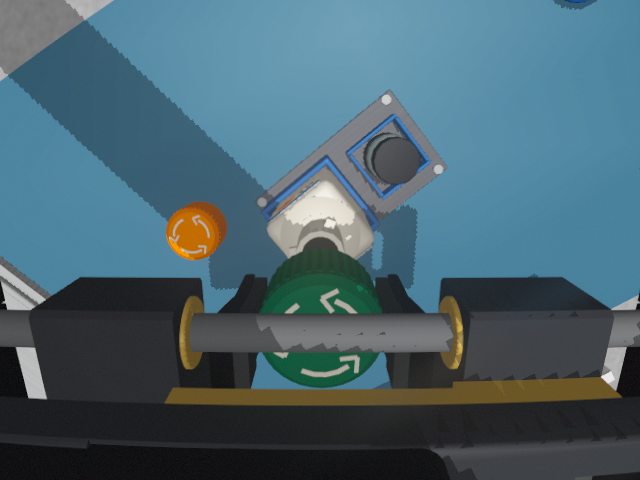

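The bottle stands open in its holder, with the mouth dark at (235,298) in the crop, and the cap is held above it. I'll carry the cap over the tray and line the jaws up with the tray's long side.

>>> play_rows(
  motion=[
    [0.6,-0.65,-1.67,0,0],
    [0.6,-1.29,-3.34,0,0],
    [0.6,-1.29,-3.34,0,0],
    [0.6,-1.29,-3.34,0,0],
    [0.6,-1.29,-3.34,0,0],
    [0.6,-1.29,-3.34,0,0],
    [0.6,-1.29,-3.34,0,0],
    [0.6,-1.29,-3.34,0,0],
    [0.6,-1.29,-3.34,0,0],
    [0.6,-1.29,-3.34,0,0],
    [0.6,-0.65,-1.67,0,0],
    [0.6,0,0,0,0.1],
    [0.6,0,0,0,0.15],
    [0.6,0,0,0,0.15],
    [0.6,0,0,0,0.15],
    [0.6,0,0,0,0.153],
    [0.6,0,0,0,0],
    [0.6,0,0,0,0],
  ],
)

```text
time: 17.15
position: [0.5078, -0.2049, 0.2128]
tool_rot: [-1.77, -2.595, 0.0]
ft_force: [-0.9, -0.8, -0.3]
grip_width: 0.511
```

```bash
python3 - <<'E'
from h import *
np.set_printoptions(precision=4,suppress=True)
st=ctrl.get_state(); print(st['time'],st['position'],st['ft_force'],st['joint_positions'],Ro.from_rotvec(st['tool_rot']).as_matrix()[:,:2])
im=optics.get_image("wrist"); cv2.imwrite("pics/w11.png",im[:,:,::-1])
# predicted tray corners from top cam
P=np.array([[.5596,-.1038,.01],[.6064,-.2244,.01],[.4492,-.2858,.01],[.4028,-.1656,.01]]);print(proj("wrist",P,st))
E
```

```text
17.15 [ 0.5078 -0.2049  0.2128] [-0.882  -0.7579 -0.3449] [-0.2467  0.1199  0.6326  1.7534 -0.0736  1.2922  0.7765] [[-0.3651  0.931 ]
 [ 0.931   0.3651]
 [ 0.0001 -0.0001]]
[[423.5311 120.4628]
 [414.6639 268.3681]
 [227.7533 268.3028]
 [220.0824 120.9773]]
```

View pics/w11.png

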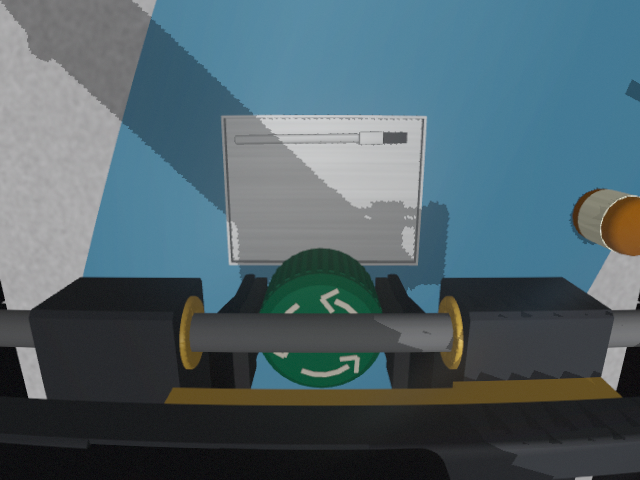

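The tray corners appear at (222,116), (425,116), (417,265) and (229,265), within 4 px of prediction. The brush lies along the far +y wall. I'll descend.

>>> play_rows(
  motion=[
    [0.6,0,0,0.9,0],
    [0.6,0,0,2.0,0],
    [0.6,0,0,2.0,0],
    [0.6,0,0,2.0,0],
    [0.6,0,0,2.0,0],
    [0.6,0,0,2.0,0],
    [0.6,0,0,2.0,0],
    [0.6,0,0,2.0,0],
    [0.6,0,0,1.6,0],
    [0.6,0,0,1.0,0],
    [0.6,0,0,0.5,0],
    [0.6,0,0,0.2,0],
    [0.6,0,0,0,0],
    [0.6,0,0,0,0],
  ],
)

```text
time: 18.95
position: [0.5087, -0.2044, 0.0313]
tool_rot: [1.772, 2.593, 0.001]
ft_force: [0.7, -0.1, 0.2]
grip_width: 0.509
```

```bash
python3 - <<'E'
from h import *
np.set_printoptions(precision=4,suppress=True)
st=ctrl.get_state(); print(st['time'],st['position'],st['ft_force'],st['joint_positions'])
im=optics.get_image("wrist"); cv2.imwrite("pics/w12.png",im[:,:,::-1])
s=optics.get_image("side"); cv2.imwrite("pics/s12.png",cv2.resize(s[190:310,270:430],None,fx=4,fy=4)[:,:,::-1])
E
```

```text
18.95 [ 0.5087 -0.2044  0.0313] [ 0.7496 -0.1307  0.2217] [-0.1828  0.3316  0.5948  1.9341 -0.2281  0.9412  0.894 ]
```

View pics/s12.png

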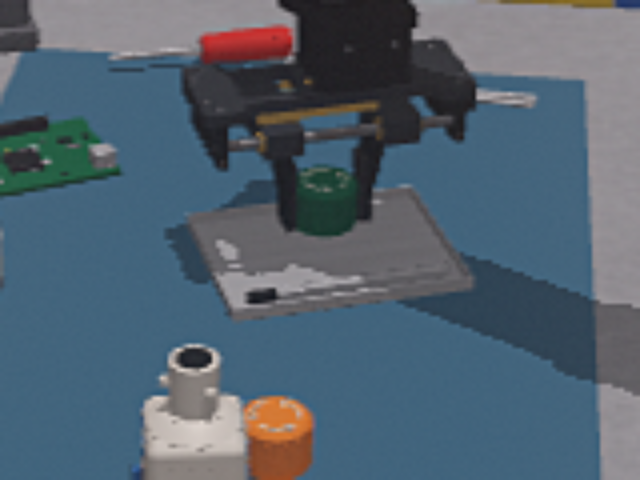

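View pics/w12.png

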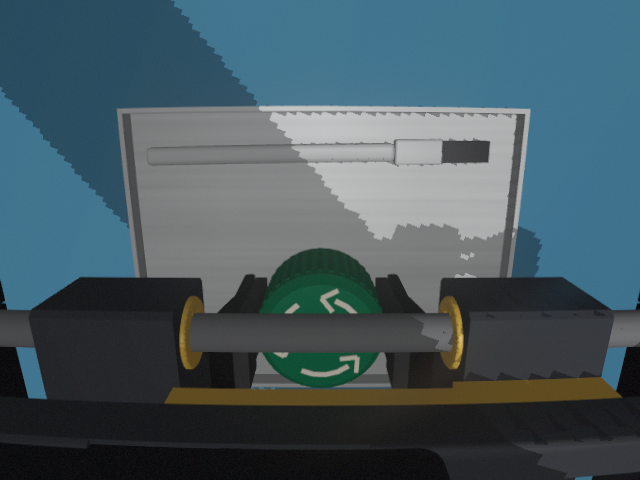

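```bash
python3 - <<'E'
from h import *
np.set_printoptions(precision=4,suppress=True)
st=ctrl.get_state();R=Ro.from_rotvec(st['tool_rot']).as_matrix()
for uv in [(320,108),(320,384),(123,112),(527,112)]:
    p=onz("wrist",uv,.010,st); print(uv,p,R.T@(p-st['position'])*1000)
E
```

```text
(320, 108) [ 0.4798 -0.1315  0.01  ] [78.2842 -0.3064 21.1948]
(320, 384) [ 0.526  -0.2503  0.01  ] [-49.1258  -0.4928  21.2303]
(123, 112) [ 0.4047 -0.1615  0.01  ] [ 77.7279 -81.1908  21.1366]
(527, 112) [ 0.5594 -0.1011  0.01  ] [77.6677 84.8977 21.2566]
```

The cap is at tray (-0.002, -0.014), which is well inside. I'll descend by feel.

>>> play_rows(
  motion=[
    [0.6,0,0,0.4,0],
    [0.6,0,0,0.4,0],
    [0.6,0,0,0.3,0],
    [0.6,0,0,0.2,0],
    [0.6,0,0,0.1,0],
    [0.6,0,0,0,0],
    [0.6,0,0,0,0],
  ],
)

```text
time: 19.92
position: [0.5084, -0.2043, 0.017]
tool_rot: [1.772, 2.594, 0.0]
ft_force: [-0.2, -0.4, -0.1]
grip_width: 0.515
```

>>> play_rows(
  motion=[
    [0.6,0,0,0.05,0],
    [0.6,0,0,0.05,0],
    [0.6,0,0,0.05,0],
    [0.6,0,0,0,0],
  ],
)

```text
time: 20.42
position: [0.5082, -0.2043, 0.0153]
tool_rot: [-1.772, -2.594, -0.0]
ft_force: [-0.8, 0.8, -0.4]
grip_width: 0.514
```

>>> play_rows(
  motion=[
    [0.6,0,0,0.05,0],
    [0.6,0,0,0.05,0],
    [0.6,0,0,0,0],
  ],
)

```text
time: 20.8
position: [0.5083, -0.2043, 0.0143]
tool_rot: [-1.772, -2.594, -0.0]
ft_force: [1.2, 0.0, 0.4]
grip_width: 0.511
```

>>> play_rows(
  motion=[
    [0.6,0,0,0.05,0],
    [0.6,0,0,0.05,0],
    [0.6,0,0,0,0],
  ],
)

```text
time: 21.18
position: [0.5083, -0.2043, 0.0133]
tool_rot: [-1.772, -2.594, -0.0]
ft_force: [0.1, 0.2, -0.9]
grip_width: 0.51
```

>>> play_rows(
  motion=[
    [0.6,0,0,0.05,0],
    [0.6,0,0,0.05,0],
    [0.6,0,0,0,0],
  ],
)

```text
time: 21.55
position: [0.5083, -0.2043, 0.0123]
tool_rot: [-1.772, -2.594, -0.0]
ft_force: [1.0, -0.3, -0.2]
grip_width: 0.513
```

>>> play_rows(
  motion=[
    [0.6,0,0,0.05,0],
    [0.6,0,0,0.05,0],
    [0.6,0,0,0,0],
  ],
)

```text
time: 21.92
position: [0.5083, -0.2043, 0.0115]
tool_rot: [-1.772, -2.594, -0.0]
ft_force: [-0.1, -0.1, 1.6]
grip_width: 0.511
```

>>> play_rows(
  motion=[
    [0.6,0,0,0.05,0],
    [0.6,0,0,0,0],
    [0.6,0,0,0,0],
  ],
)

```text
time: 22.3
position: [0.5083, -0.2043, 0.0115]
tool_rot: [-1.772, -2.594, -0.001]
ft_force: [-2.4, 1.7, 6.4]
grip_width: 0.508
```

Contact with the floor came at TCP z 0.0115. I'll relax the push and open a little.

>>> play_rows(
  motion=[
    [0.6,0,0,-0.05,0],
    [0.6,0,0,0,0],
  ],
  force=10,
)

```text
time: 22.55
position: [0.5084, -0.2043, 0.0114]
tool_rot: [1.772, 2.594, 0.0]
ft_force: [-0.0, 0.5, 3.1]
grip_width: 0.518
```

>>> play_rows(
  motion=[
    [0.46,0,0,0,0],
    [0.42,0,0,0,0],
    [0.38,0,0,0,0],
    [0.34,0,0,0,0],
    [0.3,0,0,0,0],
    [0.3,0,0,0,0],
    [0.3,0,0,0,0],
  ],
)

```text
time: 23.42
position: [0.5083, -0.2043, 0.0114]
tool_rot: [1.772, 2.594, 0.0]
ft_force: [-0.5, 0.0, -0.2]
grip_width: 0.696
```

```bash
python3 - <<'E'
from h import *
np.set_printoptions(precision=4,suppress=True)
st=ctrl.get_state(); print(st['time'],st['position'],st['ft_force'],st['grip_width']*87)
im=optics.get_image("wrist"); cv2.imwrite("pics/w13.png",im[:,:,::-1])
s=optics.get_image("side"); cv2.imwrite("pics/s13.png",cv2.resize(s[190:310,270:430],None,fx=4,fy=4)[:,:,::-1])
E
```

```text
23.425 [ 0.5083 -0.2043  0.0114] [-0.5015  0.0115 -0.2232] 60.56458708250265
```

View pics/s13.png

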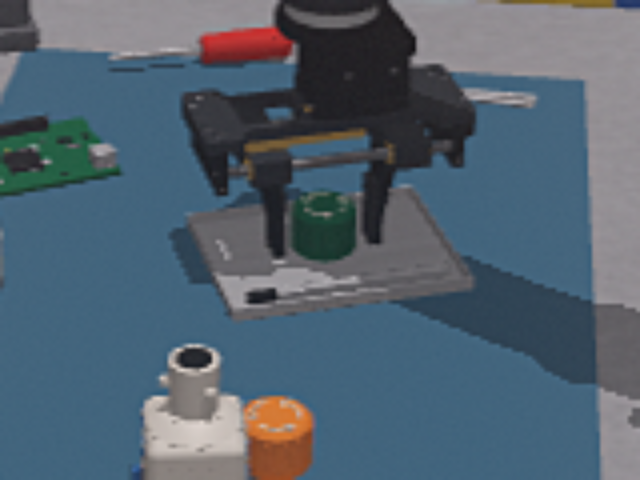

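View pics/w13.png

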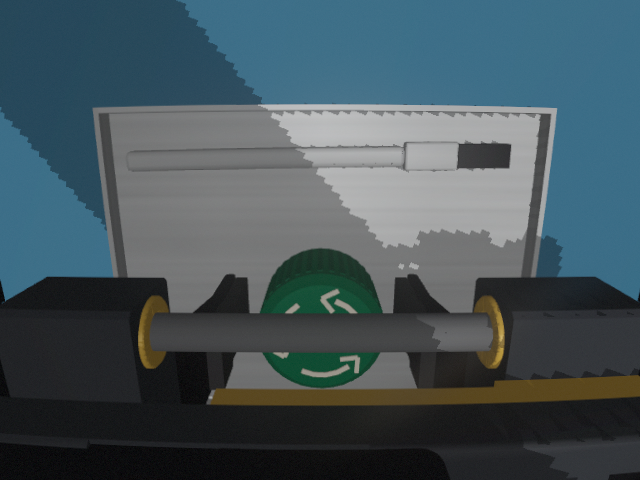

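The cap stands free on the tray floor with both fingers clear of it, about 8 mm on each side. I'll retreat straight up.

>>> play_rows(
  motion=[
    [0.3,0,0,-0.5,0],
    [0.3,0,0,-1.0,0],
    [0.3,0,0,-1.5,0],
    [0.3,0,0,-2.0,0],
    [0.3,0,0,-2.5,0],
    [0.3,0,0,-2.5,0],
    [0.3,0,0,-2.5,0],
    [0.3,0,0,-2.5,0],
    [0.3,-2.0,0,-2.5,0],
    [0.3,-3.0,0,-1.0,0],
    [0.3,-3.0,0,0,0],
    [0.3,0,0,0,0],
    [0.3,0,0,0,0],
  ],
)

```text
time: 25.15
position: [0.5371, -0.2782, 0.1967]
tool_rot: [-1.772, -2.594, -0.001]
ft_force: [0.0, 0.2, -0.3]
grip_width: 0.695
```

```bash
python3 - <<'E'
from h import *
np.set_printoptions(precision=4,suppress=True)
st=ctrl.get_state(); print(st['time'],st['position'],st['ft_force'])
im=optics.get_image("wrist"); cv2.imwrite("pics/w14.png",im[:,:,::-1])
c0=np.array([.5083,-.2043,.035])
u=proj("wrist",c0,st);print(u)
m,h=capmask(im,"wrist",c0,st,70); f=np.zeros_like(m);cv2.fillConvexPoly(f,h,1)
sx=np.vstack([c0,c0+np.eye(3)*.005])
r=minimize(lambda p:iou("wrist",f,p,st),c0,method="Nelder-Mead",options=dict(initial_simplex=sx));print(r.x,r.fun,cv2.boundingRect(h), iou("wrist",f,[r.x[0],r.x[1],.035],st))
s=optics.get_image("side"); cv2.imwrite("pics/s14.png",s[:,:,::-1])
t=optics.get_image("top"); cv2.imwrite("pics/t14.png",t[:,:,::-1])
a=cv2.resize(s[220:370,270:400],None,fx=4,fy=4);cv2.imwrite("pics/s14c.png",a[:,:,::-1])
E
```

```text
25.15 [ 0.5371 -0.2782  0.1967] [ 0.0384  0.1977 -0.3276]
[[320.6461 113.8678]]
[ 0.508  -0.2034  0.0286] 0.016305473832511463 (291, 82, 61, 62) 0.03849861429087842
```

View pics/w14.png

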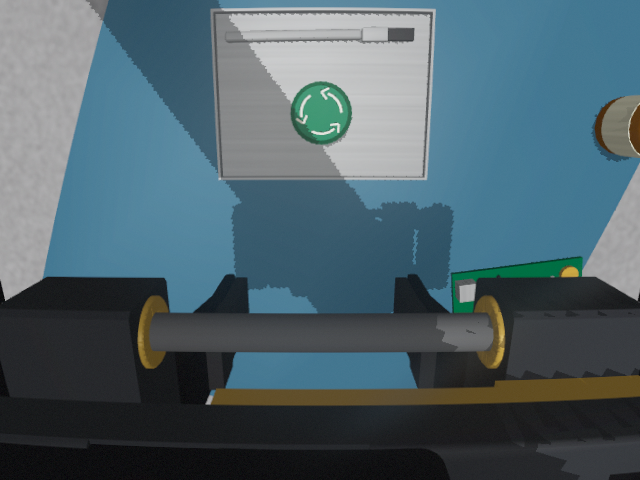

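View pics/s14c.png

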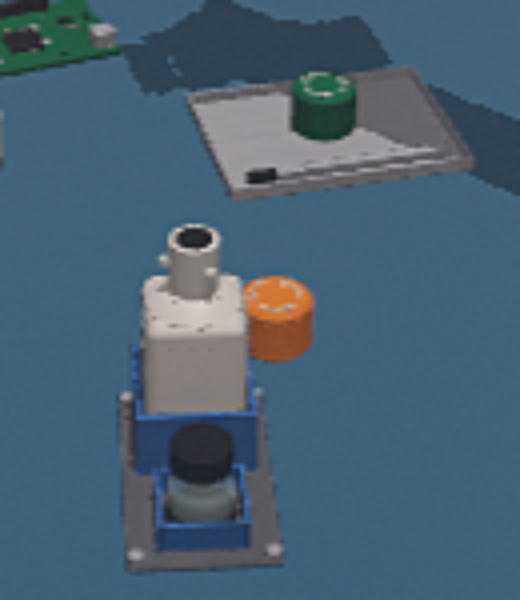

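View pics/t14.png

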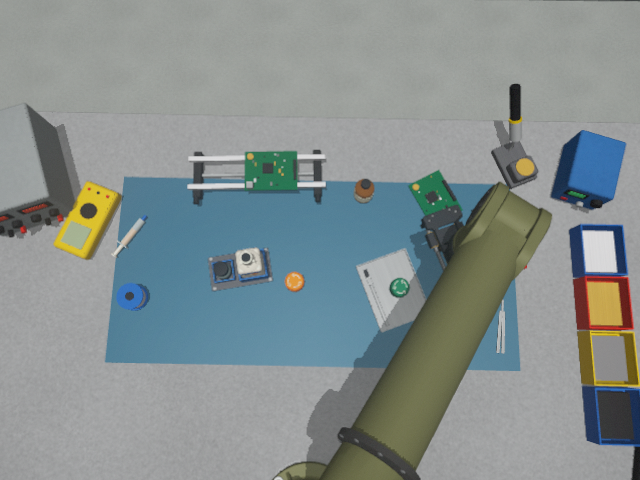

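The cap stands upright and flat in the tray at wrist (321,113), beside the brush. The bottle stands open in its well, nothing else has moved, and the arm is clear. I'm handing the job in.

```bash
python3 -c "
from bench import ticket
print(ticket.close_job())"
```

```text
the job is handed in; nothing more can be done
None
```

The cap is off the bottle and sits in the drip tray, and I handed the job in after about 25 s. No verdict was reported, so this rests on my own last checks.

**Opening:** I gripped the green cap with 40 N and pushed down until I felt a firm stop, with a peak wrist force of about 21 N. I eased off to about 17 N, turned it 61° anticlockwise while held down, let the spring load go slowly and lifted it straight off. The push travelled 7.3 mm in all, which suggests the firm cushion is under the bottle.

**Placing:** I lowered the cap into the tray until the wrist read about 6 N, slightly firmer than intended. I eased off to about 3 N, opened the jaws and retreated.

**Last checks:**
- **Cap:** it looks upright and flat at about tray (0, -0.014) m, let go beside the brush.
- **Bottle:** it looks upright and down in its well.
- **Bystanders:** those in view look unmoved. In the final top view the arm hides part of the tweezers and screwdriver, but it never came near them.
- **Disagreement:** the last picture fit put the cap's top at z = 0.029 m rather than the expected 0.035 m. I put this down to weak height accuracy from a single view almost straight above, because contact on the floor came at about the expected height.

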